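Unlock the flux locker and stand the bottle on its drip stand

TASK

Open the flux locker: turn its left dial to 5 and its right dial to 3, then slide the keeper fully open to the right, so that its fork clears the bottle. Take the flux bottle out of its well and stand it gently upright in the middle of the small drip stand; it must stay there, still, when released. Do not shift or knock over the multimeter, the film roll or the solder reel.

Things in the scene. Friction and masses are not known exactly. Their poses are not given: they have to be found in the camera images.
- lock_console: Grey wedge-shaped locker fixed to the table, 172 mm deep (x), 280 wide (y), 30 high at the front, 110 at the back. Origin: centre of its underside; x from low front to high back, y to its left, z up. Its top is a flat panel sloping at 25 degrees toward the robot: outward normal (-0.423, 0, 0.906), upslope (0.906, 0, 0.423) in its axes. Tilt the tool to this normal for dials, keeper and bottle.
- well_mouth (a point): Centre, on the panel's surface, of the square well the bottle stands in: 36 mm wide, 22 mm deep, sunk square into the panel. It is the left end of the panel's upper row; the keeper's closed grip is 90 mm to its right. The two dials, 120 mm apart, form the lower row, 90 mm downslope.
- dial_left (a joint): Left dial, rad: 0 with the pointer on mark 0 (straight upslope), growing clockwise as seen from outside, range 0 to 4.71. Ten raised marks round it mean 0 to 9, clockwise, 30 degrees apart; 0 is the longest and widest, 5 of middle length. Mark 5 = 2.618 rad. Starts 0.45 to 1.45 rad short of it (turn clockwise). Friction 0.06 N m; stays as left.
- dial_left_grip (a point): On the left dial's axis, 30 mm above the panel; turns with the dial: x along the bar to its pointer end (white line), z along the panel's outward normal. The black bar is 50 mm long (x, 25 each way), 14 thick (y), its top 42 mm above the panel; its 60 mm disc's top is 8 mm above the panel.
- dial_right (a joint): Right dial, same kind, marks and sense as the left one. Mark 3 = 1.571 rad. Starts 0.45 to 1.45 rad beyond it (turn counter-clockwise). The keeper is free only while both dials point within about 8 degrees (0.14 rad) of their code marks.
- dial_right_grip (a point): The same point and axes on the right dial.
- keeper (a joint): Slide of the keeper, m: 0 closed, 0.060 fully open at its stop. It slides to the console's right (console -y); friction 1.5 N; stays as left. Blocked until both dials are on their code marks; once moved it locks them.
- keeper_grip (a point): Centre of the keeper's grip, 31 mm above the panel; moves with it. x upslope, y to the left along the bar, z along the outward normal. Black bar 44 mm long (y), 14 thick (x), top 45 mm above the panel, on a sled whose top is 12 mm above it. From its left end an arm at 37 to 43 mm above the panel carries a fork, prongs reaching 110 mm left of this point, 40 wide, over the bottle's shoulder.
- flux_bottle: Loose bottle, 40 to 70 g. Body 30 mm across, 55 high; then a cap 16 across up to 74 mm and a thin needle to 90 mm. Origin: centre of its underside; z along its axis to the needle. It starts standing in the well, square to the panel (leaning 25 degrees toward the robot): lower 22 mm inside, 33 mm of the body above the panel.
- drip_stand: Small round steel pedestal fixed to the table, 26 mm high; flat top 48 mm across, foot 68 mm. Origin: centre of its underside, z up.
- drip_stand_top (a point): Centre of the drip stand's flat top, 26 mm above the table; z up.
- multimeter: Loose blue hand multimeter on its kickstand, 131 mm deep (x from -59 to 72), 74 wide (y), 130 high; origin at its underside. It stands 95 to 105 mm to the left (+y) of the drip stand's centre. Bystander.
- film_roll: Loose upright blue film roll, at most 102 mm across, 176 high; origin: centre of its underside. It stands 115 to 122 mm to the right (-y) of the drip stand's centre; between it and the multimeter the gripper fits best with fingers closing along world x. Bystander.
- reel: Loose solder reel, 58 mm across, 36 high; origin: centre of its underside. It lies in front of the console's low edge. Bystander.
Things that resemble listed ones, but are neither listed nor needed, are in the scene too. Leave any purple look-alike of the drip_stand alone.

How it is judged:
On the way, in this order (a step that is already met when the one before it is completed fails the run):
1. both dials point to their code marks, left 5 and right 3, within 8 degrees (0.14 rad) (value of joint dial_left between 2.47799 and 2.75799 rad and value of joint dial_right between 1.4308 and 1.7108 rad), for 0.2 s.
2. the keeper has been slid open by at least 55 of its 60 mm (value of joint keeper above 0.055 m), for 0.2 s.
3. the bottle has been taken out, its underside at least 100 mm from the centre of the well's mouth (distance between flux_bottle and well_mouth above 0.1 m), for 0.1 s.
At the end, for the whole second after the job is handed in: The flux bottle stands upright (within 0.08 rad) and still on the drip stand's top, its axis within 10 mm of the stand's centre, released; the keeper is open by at least 55 mm and the dials are still on 5 (left) and 3 (right), within 0.18 rad (horizontal distance between flux_bottle and drip_stand_top below 0.01 m and z of flux_bottle in the frame of drip_stand_top between -0.003 and 0.004 m and angle between flux_bottle's own z axis and vertical below 0.08 rad and linear speed of flux_bottle below 0.01 m/s and angular speed of flux_bottle below 0.15 rad/s and value of joint keeper above 0.055 m and value of joint dial_left between 2.43799 and 2.79799 rad and value of joint dial_right between 1.3908 and 1.7508 rad); the robot touches nothing.
It fails at once if the multimeter is shifted by more than 20 mm or tipped by more than 0.25 rad (distance of multimeter from where it was at the start of the episode above 0.02 m or angle between multimeter's own z axis and vertical above 0.25 rad).
It fails at once if the film roll is shifted by more than 20 mm or tipped by more than 0.25 rad (distance of film_roll from where it was at the start of the episode above 0.02 m or angle between film_roll's own z axis and vertical above 0.25 rad).
It fails at once if the solder reel is shifted by more than 20 mm or tipped by more than 0.25 rad (distance of reel from where it was at the start of the episode above 0.02 m or angle between reel's own z axis and vertical above 0.25 rad).
It fails at once if the bottle is set down hard or dropped on the drip stand (over 30 N) (contact force between flux_bottle and drip_stand above 30 N).
It also fails if it takes over 70 s, if anything falls off the work surface, if the arm or the gripper's body presses on something with over 40 N, if the wrist force passes 120 N, or if a joint passes its speed limit or range.

ROBOT

A 7-joint arm with a two-finger parallel gripper is mounted at the origin on a cart in front of the work surface, level with it; the furniture and walls round the work are solid. World frame = base frame: x ahead of the robot, y to its left, z up, the work surface at z = 0. Lengths are in m, angles in rad, forces in N, time in s.
With the tool pointing down it reaches from about 0.35 to 0.9 m from the base axis. Payload 8.1 kg.
Tool frame: the origin (TCP) lies midway between the tips of the shut fingers; the grasp point (between the pads) lies arm.grasp_offset behind it (arm.grasp_offset is the distance from the TCP to the grasp point, in m); z points along the fingers, y is the line along which they close (so a half turn about z gives the same grasp; the last joint's range is limited). The gripper opens to 92 mm and grips with 3 to 60 N. Pads are 19 mm wide; open, the fingers measure 130 mm over their backs; the gripper's body (75 mm by 190 mm) begins 47 mm behind the grasp point.
Start: joints at [1.168, 0.434, 0.025, 1.573, -0.012, 1.134, -0.075], TCP at [0.185, -0.597, 0.227] pointing down, gripper open.
Joint ranges: [-2.62, 2.62], [-0.44, 2.09], [-1.27, 1.32], [0.08, 2.57], [-1.32, 4.46], [0.12, 2], [-2.74, 2.74]. Speed limits (rad/s): [2.22, 2.22, 3.01, 3.01, 3.14, 3.14, 3.14].

INTERFACE

Orientations are given as a rotation vector (axis times angle).
In Python, from cell import observe, imaging, arm gives the robot as it stands.
- The arm moves only by the tool apply_moves, never from a script. Its argument "commands" is a list of rows, each a list of 5 numbers: the opening in per cent of the stroke, from 0 (shut) to 100 (fully open), then the shift along the world's x, y, z in units of 0.06 m (1.0 is 0.06 m), then the turn about the world's z in units of 0.5 rad (1.0 is 0.5 rad). A call has 1 to 12 rows; each row shifts and turns the commanded pose from where the row before left it; what a row does not reach is not made up. A row lasts 1/8 s, in which the tool goes at most 62.5 mm and 10.7 degrees, less where a joint would pass 70% of its speed; a pose out of reach is approached as far as the arm can. A call with a number of a shift or a turn outside -1 to 1 is refused whole. A call with a gripper value outside its range is refused whole. The fingers move at their own pace and stop on an object; "newtons" is the grip in N (left out, the last holds). Time passes only in rows, so rows that do not move let the fingers close. It gives the time, the measured TCP pose, the force, the opening and the grip force at its end, in the units of the state.
- observe(): the state, without advancing time (a new reading comes with each control period).
- imaging.get_image(name): name is "scene" or "top"; returns (picture, depth): 480x640x3 uint8, red, green, blue; 480x640 float32, m along the optical axis (not along the pixel's ray), 0 where there is no reading.
- imaging.camera_params(name): a dict with "camera_matrix" (3x3 intrinsics, pixels), "dist" ([k1, k2, p1, p2, k3] as OpenCV has them; the pictures are not rectified), "origin" and "rotation" of the camera in the world. Camera axes: x right, y up, looking along -z (the intrinsics and any distortion apply to the point x, -y, -z); pixel columns grow to the right and rows downward; lengths in m; the calibration is good to about 2 mm. A picture is of the moment at which its call begins. camera_params takes no time and is no camera call.
- arm.sign_off(): hands the job in; it is judged then, once.
The state is a dict: "clock": time; "joints": joint angles; "dq": joint speeds; "joint_efforts": joint torques, N m; "position": TCP position; "ee_rot": TCP orientation; "force": force on the tool from outside, world axes, zero at the start; "ft_torque": the same for the moment, N m; "width": opening from 0.0 (shut) to 1.0 (fully open); "gripper_force": force on a finger pad.
Only numpy, scipy, OpenCV 4.12 (cv2) and the standard library are available. Lean on these libraries where they do the work, as an engineer would, in place of code of your own. Each camera call takes 0.05 s, during which the arm holds its last target. There are 200 camera calls.

## Working session

There is one attempt and no reset: what is moved stays moved. The work goes in short steps, Python scripts to look and compute and a tool call to move; the robot and the scene stay as the last step left them, time stands still between calls to the robot, and variables do not carry over. Pictures are saved under pics/ and viewed, at most 10 in all, crops included, and the job is handed in when it is done.

Besides the shell and the picture viewer there is one more tool, called after "Emit:" as a command line: name --pt "numbers of a row" for each row, then --argument value for the rest. apply_moves: Moves the arm, as the interface text tells. Its arguments: {"type":"object","properties":{"commands":{"type":"array"},"newtons":{"type":"number"}},"required":["commands"]}

```bash
mkdir -p pics; ls; cat > h.py <<'E'
import numpy as np, cv2
from cell import observe, imaging, arm
def grab(n):
    rgb,d=imaging.get_image(n); return rgb,d,imaging.camera_params(n)
def world(P,d,u,v):
    u=np.asarray(u,float);v=np.asarray(v,float)
    K=np.array(P['camera_matrix']);D=np.array(P['dist'])
    n=cv2.undistortPoints(np.stack([u,v],-1).reshape(-1,1,2),K,D).reshape(-1,2)
    z=d[v.astype(int),u.astype(int)]
    c=np.stack([n[:,0]*z,-n[:,1]*z,-z],-1)
    return c@np.array(P['rotation']).T+np.array(P['origin'])
def proj(P,X):
    c=(np.atleast_2d(X)-np.array(P['origin']))@np.array(P['rotation'])
    c=c*[1,-1,-1]
    return cv2.projectPoints(c,np.zeros(3),np.zeros(3),np.array(P['camera_matrix']),np.array(P['dist']))[0].reshape(-1,2)
E
python3 - <<'E'
from h import *
for n in("scene","top"):
    r,d,P=grab(n); np.savez(n+'0.npz',r=r,d=d); cv2.imwrite(f'pics/{n}0.png',r[...,::-1]); print(n,P)
print(observe(), arm.grasp_offset)
E
```

```text
pics
scene {'camera_matrix': array([[435.99174645,   0.        , 318.35558862],
       [  0.        , 435.99174645, 244.07257281],
       [  0.        ,   0.        ,   1.        ]]), 'dist': array([-0.00539457,  0.        ,  0.        ,  0.        ,  0.        ]), 'origin': array([-0.11842231,  0.6093739 ,  0.62539856]), 'rotation': array([ 0.43580492, -1.2347979 , -2.15442598])}
top {'camera_matrix': array([[475.88235443,   0.        , 315.94277039],
       [  0.        , 475.88235443, 237.19196641],
       [  0.        ,   0.        ,   1.        ]]), 'dist': array([-0.03886529,  0.        ,  0.        ,  0.        ,  0.        ]), 'origin': array([ 0.27602928, -0.08753846,  1.18280957]), 'rotation': array([ 0.10133921, -0.1341258 , -1.54443265])}
{'clock': 0.1, 'joints': array([ 1.16839789,  0.43514375,  0.02498333,  1.57400153, -0.01162339,
        1.1340152 , -0.07507587]), 'dq': array([-1.28082965e-03, -5.89851393e-04, -3.42031086e-03, -2.90447121e-03,
       -1.04400761e-03,  7.25578195e-06,  3.81439910e-04]), 'joint_efforts': array([ 2.21982089e-03, -6.69128680e+01,  9.87751409e-01, -3.15149260e+01,
       -6.04503276e-02,  3.76040500e-02,  6.25538951e-05]), 'position': array([ 0.18439403, -0.59669506,  0.22603127]), 'ee_rot': array([-3.10500827e+00, -4.68854437e-01,  5.06573145e-04]), 'force': array([-0.01524978, -1.09509543, -0.15076938]), 'ft_torque': array([-0.05281205,  0.05273139,  0.01010061]), 'gripper_force': 0.0, 'width': 0.9998286158336996} 0.0188
```

View pics/scene0.png

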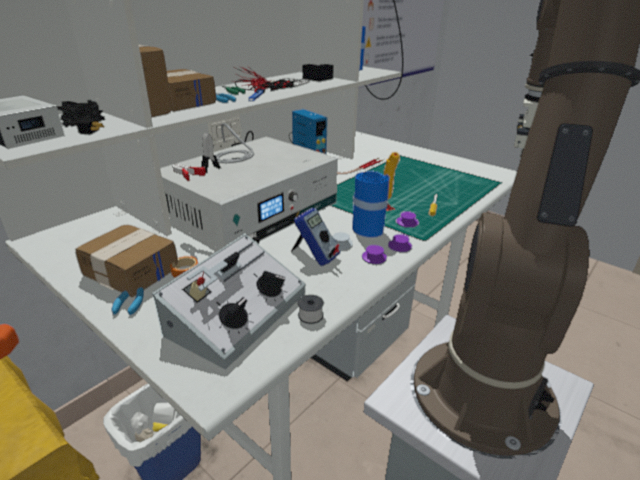

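View pics/top0.png

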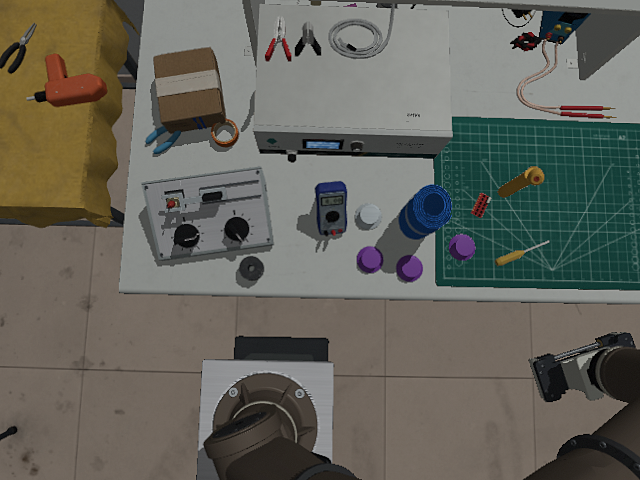

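```bash
sed -i "s/^def world/from scipy.spatial.transform import Rotation as Rn\ndef RR(P): return Rn.from_rotvec(P['rotation']).as_matrix()\ndef world/; s/np.array(P\['rotation'\])/RR(P)/" h.py
python3 - <<'E'
from h import *
z=np.load('top0.npz');r,d=z['r'],z['d'];P=imaging.camera_params('top')
cv2.imwrite('pics/c1.png',cv2.resize(r[160:280,130:290],None,fx=5,fy=5,interpolation=cv2.INTER_CUBIC)[...,::-1])
# heights image: console mask
vv,uu=np.mgrid[150:290,120:480]; X=world(P,d,uu.ravel(),vv.ravel())
ok=d[vv,uu].ravel()>0
print(X[ok][:,2].min(), np.median(X[ok][:,2]))
def fit(c,rad,z0,z1):
    u,v=c; m=(np.hypot(uu-u,vv-v).ravel()<rad)&ok&(X[:,2]>z0)&(X[:,2]<z1); Y=X[m]
    (cx,cy),rr=cv2.minEnclosingCircle(Y[:,:2].astype(np.float32)); return Y.mean(0),cx,cy,rr,len(Y)
print('stand',fit((369,216),22,.018,.035)); print('table',np.median(X[((abs(uu-290)<10)&(abs(vv-200)<20)).ravel()&ok],0))
print('reel',fit((251,268),18,.02,.05)); print('roll',fit((426,210),45,.16,.2)); print('meter',fit((331,208),45,.05,.2))
# panel plane
m=((uu>150)&(uu<270)&(vv>175)&(vv<260)).ravel()&ok&(X[:,2]>.033)
Y=X[m];rng=np.random.default_rng(0);best=0
for i in range(500):
    p=Y[rng.choice(len(Y),3,0)];n=np.cross(p[1]-p[0],p[2]-p[0]);l=np.linalg.norm(n)
    if l<1e-4: continue
    n/=l;inl=abs((Y-p[0])@n)<.002
    if inl.sum()>best:best=inl.sum();bi=inl
Z=Y[bi];c=Z.mean(0);n=np.linalg.svd(Z-c)[2][2];n*=np.sign(n[2]);print('plane',c,n,best,len(Y),'yaw',np.degrees(np.arctan2(-n[1],-n[0])), 'tilt',np.degrees(np.arccos(n[2])))
E
```

```text
-0.7749030050904548 0.0027581323442287253
stand (array([ 0.51194797, -0.23996438,  0.02638865]), 0.5121025443077087, -0.24021942913532257, 0.023849228397011757, 283)
table [ 5.49411631e-01 -4.23728099e-02  1.79401170e-04]
reel (array([0.37187142, 0.04610162, 0.03663342]), 0.37200894951820374, 0.04567508399486542, 0.028968729078769684, 411)
roll (array([ 0.50425479, -0.3607189 ,  0.16736389]), 0.5060040950775146, -0.3607046604156494, 0.050510503351688385, 861)
meter (array([ 0.52104106, -0.14087314,  0.09691558]), 0.5116767883300781, -0.14288079738616943, 0.06299693137407303, 1303)
plane [0.49564818 0.14715501 0.07207455] [-0.41329476 -0.06756428  0.90808728] 4281 8530 yaw 9.284428102452503 tilt 24.757648179280753
```

View pics/c1.png

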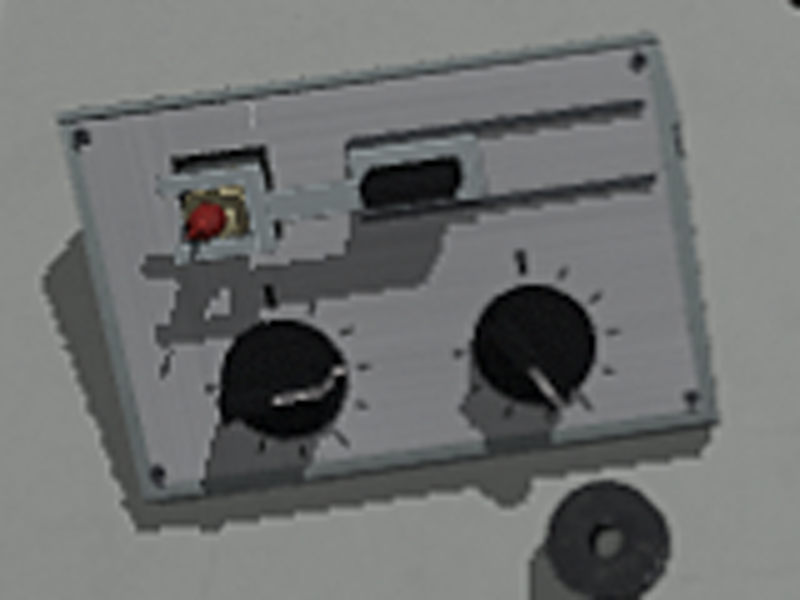

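```bash
cat > meas.py <<'E'
from h import *
def run(tag,show=False):
    r,d,P=grab('top'); 
    return r,d,P
E
python3 - <<'E'
from h import *
z=np.load('top0.npz');r,d=z['r'],z['d'];P=imaging.camera_params('top')
n0=np.array([-0.41329476,-0.06756428,0.90808728]);c=np.array([0.49564818,0.14715501,0.07207455])
def onplane(uv,h=0):
    K=P['camera_matrix'];n=cv2.undistortPoints(np.array(uv,float).reshape(-1,1,2),K,np.array(P['dist'])).reshape(-1,2)
    D=np.c_[n[:,0],-n[:,1],-np.ones(len(n))]@RR(P).T;o=np.array(P['origin'])
    t=((c+h*n0-o)@n0)/(D@n0);return o+D*t[:,None]
cr=np.array([[62,120],[655,37],[715,422],[148,498],[80,137],[638,62],[692,398],[157,474]])/5+[130,160]-.4
W=onplane(cr);print(W.round(4))
for a,b in((0,1),(3,2),(4,5),(7,6)):
    v=W[b]-W[a];print('yaw edge',np.degrees(np.arctan2(-v[0],-v[1]))*-1,np.linalg.norm(v))
for a,b in((3,0),(2,1)):
    v=W[b]-W[a];print('yaw side',np.degrees(np.arctan2(v[1],v[0])),np.linalg.norm(v))
vv,uu=np.mgrid[170:262,140:275];X=world(P,d,uu.ravel(),vv.ravel());H=((X-c)@n0)
yaw=np.radians(9.3)
ey=np.array([-np.sin(yaw),np.cos(yaw),0]);up=np.cross(ey,n0)
def blob(u,v,rad,h0,h1):
    m=(np.hypot(uu-u,vv-v).ravel()<rad)&(H>h0)&(H<h1);Y=X[m];q=np.c_[(Y-c)@up,(Y-c)@ey]
    rc=cv2.minAreaRect((q*1000).astype(np.float32));print(m.sum(),q.mean(0)*1000,H[m].mean(),rc)
blob(187,235,16,.036,.046);blob(237,228.5,16,.036,.046);blob(212,196,14,.04,.049)
blob(174,204,18,.034,.046)
for k,(u,v,rd) in {'L':(187,235,16),'R':(237,228,16),'bot':(171,204,6)}.items():
    m=(np.hypot(uu-u,vv-v).ravel()<rd);print(k,np.histogram(H[m],bins=np.arange(-.03,.08,.01))[0])
s=observe();print(Rn.from_rotvec(s['ee_rot']).as_matrix().round(3))
# instrument height
vv,uu=np.mgrid[10:160,255:450];X=world(P,d,uu.ravel(),vv.ravel());m=X[:,2]>.05;print('box',np.percentile(X[m],[1,50,99],axis=0))
E
```

```text
[[ 0.5543  0.2969  0.1099]
 [ 0.6008  0.0241  0.1108]
 [ 0.4314 -0.0045  0.0315]
 [ 0.3874  0.2687  0.0319]
 [ 0.5474  0.2892  0.1062]
 [ 0.5898  0.032   0.1064]
 [ 0.4421  0.0066  0.0372]
 [ 0.3987  0.2636  0.0366]]
yaw edge 9.67058112690565 0.2767560323155411
yaw edge 9.144539774255895 0.27669046906718303
yaw edge 9.374312504943644 0.26073681107789587
yaw edge 9.587299937252682 0.26064129468726477
yaw side 9.608589416188888 0.1863927240013222
yaw side 9.58413894912496 0.1891903182158167
130 [-45.50511172  59.2502356 ] 0.04059504523715365 ((-45.50205993652344, 59.29438018798828), (14.79209041595459, 50.048194885253906), 4.121983528137207)
129 [-44.95637419 -61.16490543] 0.04028220705415562 ((-45.224761962890625, -60.60375213623047), (49.00603485107422, 14.513917922973633), 29.722572326660156)
134 [ 44.59890093 -17.21162475] 0.04363269115174782 ((44.530357360839844, -16.884065628051758), (50.97671127319336, 13.459920883178711), 88.70085906982422)
284 [44.37493716 58.09869769] 0.04203183007756412 ((44.33197021484375, 57.849334716796875), (40.30925369262695, 65.86019134521484), 0.34198784828186035)
L [  0   0 146 428  46  27  65  80   0   0]
R [  0   0 181 412  34  19  74  71   0   0]
bot [ 0  0  4  6  1 21 26 44  2  4]
[[ 0.955  0.295 -0.001]
 [ 0.295 -0.955  0.001]
 [-0.    -0.001 -1.   ]]
box [[ 0.65804857 -0.40079258  0.05839988]
 [ 0.78951445 -0.18226325  0.17354452]
 [ 0.9675061   0.0350553   0.23236821]]
```

```bash
cat > geo.py <<'E'
from h import *
yaw=np.radians(9.5);Rz=Rn.from_euler('z',yaw).as_matrix()
n=Rz@[-.4226,0,.9063];up=Rz@[.9063,0,.4226];ey=Rz@[0,1,0]
c=np.array([0.49564818,0.14715501,0.07207455])
def pt(u,y,h): return c+u*up+y*ey+h*n
DL=(-.0454,.0595);DR=(-.0454,-.0605);W=(.0446,.0705);KG=(.0446,-.0195)
def barlen(th): return np.degrees(np.arctan2(-np.sin(th),np.cos(th)*.9063)+yaw)%180  # tool yaw deg
def go(tgt,tyaw=None):
    s=observe();p=s['position'];R=Rn.from_rotvec(s['ee_rot']).as_matrix();y=np.degrees(np.arctan2(R[1,0],R[0,0]))
    out=(np.array(tgt)-p)/.06
    print('tgt',np.round(tgt,4),'pos',p.round(4),'yaw %.1f'%y,'tilt %.2f'%np.degrees(np.arccos(-R[2,2])),'units',out.round(2),'' if tyaw is None else 'turn units %.2f'%(np.radians((tyaw-y+180)%360-180)/.5),'F',s['force'].round(1),'w',round(s['width'],3),'t',s['clock'])
E
python3 - <<'E'
from geo import *
for k,v in dict(DL=DL,DR=DR,W=W,KG=KG).items(): print(k,pt(*v,0).round(4))
P=imaging.camera_params('top')
X=np.array([pt(W[0]+a*.018,W[1]+b*.018,0) for a,b in((1,1),(1,-1),(-1,-1),(-1,1))]+[pt(*W,.068),pt(KG[0],KG[1]+.022,.045),pt(KG[0],KG[1]-.022,.045)])
print(((proj(P,X)-[130,160]+.4)*5).round(0).tolist())
print('R dial grip36',pt(*DR,.036),'yaws',barlen(2.62),barlen(1.571),'L',pt(*DL,.036),barlen(np.radians(125)),barlen(2.618))
go(pt(*DR,.036),barlen(2.62))
E
```

```text
DL [0.4452 0.199  0.0529]
DR [0.4651 0.0807 0.0529]
W [0.5239 0.2234 0.0909]
KG [0.5387 0.1346 0.0909]
[[181.0, 165.0], [258.0, 155.0], [273.0, 229.0], [197.0, 240.0], [196.0, 228.0], [357.0, 197.0], [454.0, 183.0]]
R dial grip36 [0.45004688 0.07818271 0.08551531] yaws 41.878499982000505 99.48942382785195 L [0.43024117 0.19653698 0.08551531] 67.10086616572785 41.99844087550272
tgt [0.45   0.0782 0.0855] pos [ 0.1844 -0.5967  0.226 ] yaw 17.2 tilt 0.08 units [ 4.43 11.25 -2.34] turn units 0.86 F [-0.  -1.1 -0.2] w 1.0 t 0.1
```

Emit:
apply_moves --pt "65 0 0 0.6 0" --pt "65 0 0.3 0.6 0" --pt "65 0.4 0.6 0 0" --pt "65 0.4 0.8 0 0" --pt "65 0.4 0.8 0 0" --pt "65 0.4 0.8 0 0.1" --pt "65 0.4 0.8 0 0.1" --pt "65 0.4 0.8 0 0.1" --pt "65 0.4 0.8 0 0.1" --pt "65 0.4 0.8 0 0.1" --pt "65 0.4 0.8 0 0.1" --pt "65 0.4 0.8 0 0.1" --newtons 25

```text
clock: 1.6
position: [0.4248, -0.1096, 0.2987]
ee_rot: [2.976, 1.005, -0.0]
force: [0.8, 0.2, 0.0]
width: 0.647
gripper_force: 0.0
```

Emit:
apply_moves --pt "65 0.4 0.8 0 0.1" --pt "65 0.4 0.8 0 0.06" --pt "65 0 0.8 0 0" --pt "65 0 0.5 0 0" --pt "65 0 0.2 0 0" --pt "65 0 0 0 0"

```text
clock: 2.35
position: [0.4725, 0.0746, 0.2986]
ee_rot: [2.934, 1.122, -0.001]
force: [-0.9, -0.7, -0.5]
width: 0.653
gripper_force: 0.0
```

```bash
python3 -c "
from geo import *
t=pt(*DR,.036);t[2]=.079;go(t,barlen(2.62))"
```

```text
tgt [0.45   0.0782 0.079 ] pos [0.4725 0.0746 0.2986] yaw 41.8 tilt 0.03 units [-0.37  0.06 -3.66] turn units 0.00 F [-0.9 -0.7 -0.5] w 0.653 t 2.35
```

Emit:
apply_moves --pt "65 -0.37 0.06 -0.6 0" --pt "65 0 0 -0.8 0" --pt "65 0 0 -0.8 0" --pt "65 0 0 -0.7 0" --pt "65 0 0 -0.45 0" --pt "65 0 0 -0.25 0" --pt "65 0 0 0 0"

```text
clock: 3.22
position: [0.4501, 0.0774, 0.0823]
ee_rot: [2.935, 1.119, -0.002]
force: [-0.1, -0.2, 0.1]
width: 0.652
gripper_force: 0.0
```

```bash
python3 -c "
from geo import *
t=pt(*DR,.036);t[2]=.079;go(t,barlen(2.62))"
```

```text
tgt [0.45   0.0782 0.079 ] pos [0.4501 0.0774 0.0823] yaw 41.7 tilt 0.09 units [-0.    0.01 -0.05] turn units 0.00 F [-0.1 -0.2  0.1] w 0.652 t 3.225
```

Emit:
apply_moves --pt "40 0 0 -0.05 0" --pt "5 0 0 0 0" --pt "5 0 0 0 0" --pt "5 0 0 0 0" --pt "5 0 0 0 0" --pt "5 0 0 0 0"

```text
clock: 3.98
position: [0.4505, 0.0784, 0.0798]
ee_rot: [2.935, 1.121, 0.0]
force: [-0.8, -0.5, 0.8]
width: 0.164
gripper_force: 24.2
```

Emit:
apply_moves --pt "5 0 0 0 0.2" --pt "5 0 0 0 0.2" --pt "5 0 0 0 0.2" --pt "5 0 0 0 0.2" --pt "5 0 0 0 0.2" --pt "5 0 0 0 0.2" --pt "5 0 0 0 0.2" --pt "5 0 0 0 0.2" --pt "5 0 0 0 0.2" --pt "5 0 0 0 0.2" --pt "5 0 0 0 0.02" --pt "5 0 0 0 0"

```text
clock: 5.48
position: [0.4515, 0.0782, 0.0805]
ee_rot: [2.026, 2.399, 0.002]
force: [0.7, -1.9, 8.6]
width: 0.179
gripper_force: 26.0
```

```bash
python3 -c "
from geo import *
t=pt(*DR,.036);t[2]=.079;go(t,barlen(1.571))"
```

```text
tgt [0.45   0.0782 0.079 ] pos [0.4515 0.0782 0.0805] yaw 99.6 tilt 0.12 units [-0.02  0.   -0.02] turn units -0.01 F [ 0.7 -1.9  8.6] w 0.179 t 5.475
```

Emit:
apply_moves --pt "65 0 0 0 0" --pt "65 0 0 0 0" --pt "65 0 0 0 0" --pt "65 0 0 0.4 0" --pt "65 0 0 0.8 0" --pt "65 0 0 0.8 0" --pt "65 -0.16 0.6 0 -0.3" --pt "65 -0.2 0.6 0 -0.3" --pt "65 0 0.6 0 -0.3" --pt "65 0 0.17 0 -0.23" --pt "65 0 0 0 0"

```text
clock: 6.85
position: [0.4283, 0.1976, 0.1996]
ee_rot: [-2.612, -1.745, 0.0]
force: [-0.2, -0.5, 0.1]
width: 0.652
gripper_force: 0.0
```

```bash
python3 -c "
from geo import *
t=pt(*DL,.036);t[2]=.079;go(t,barlen(np.radians(125)))
r,d,P=grab('top');cv2.imwrite('pics/c2.png',cv2.resize(r[160:280,130:290],None,fx=5,fy=5,interpolation=cv2.INTER_CUBIC)[...,::-1])
"
```

```text
tgt [0.4302 0.1965 0.079 ] pos [0.4283 0.1976 0.1996] yaw 67.5 tilt 0.02 units [ 0.03 -0.02 -2.01] turn units -0.01 F [-0.2 -0.5  0.1] w 0.652 t 6.85
```

View pics/c2.png

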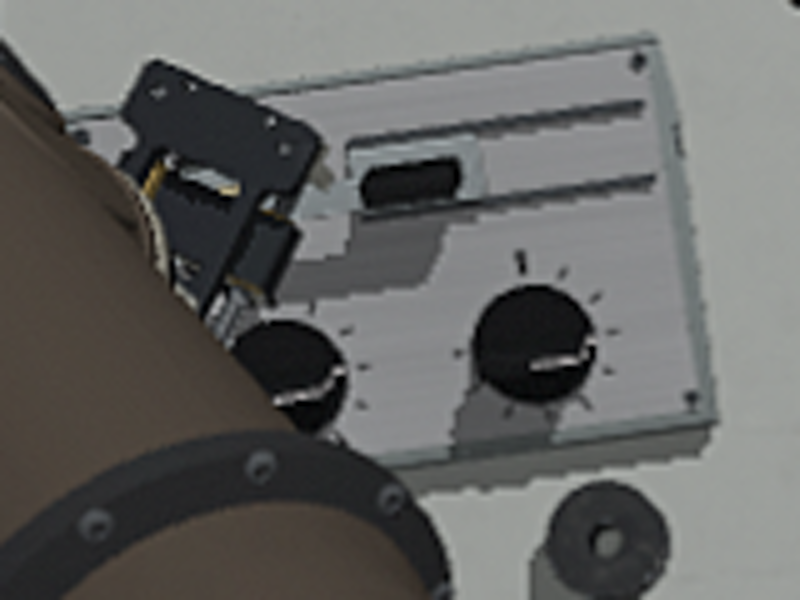

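Emit:
apply_moves --pt "65 0.03 -0.02 -0.5 0" --pt "65 0 0 -0.6 0" --pt "65 0 0 -0.4 0" --pt "65 0 0 -0.3 0" --pt "65 0 0 -0.2 0" --pt "65 0 0 0 0"

```text
clock: 7.65
position: [0.4303, 0.1947, 0.0792]
ee_rot: [-2.615, -1.742, 0.002]
force: [0.2, 0.6, 0.3]
width: 0.649
gripper_force: 0.0
```

```bash
python3 -c "
from geo import *
t=pt(*DL,.036);t[2]=.079;go(t,barlen(np.radians(125)))"
```

```text
tgt [0.4302 0.1965 0.079 ] pos [0.4303 0.1947 0.0792] yaw 67.3 tilt 0.08 units [-0.    0.03 -0.  ] turn units -0.01 F [0.2 0.6 0.3] w 0.649 t 7.65
```

Close to swing the bar into line with the pads, then turn to mark 5 (−25° ≈ −0.88 units).

Emit:
apply_moves --pt "45 0 0.03 0 0" --pt "30 0 0 0 0" --pt "20 0 0 0 0" --pt "5 0 0 0 0" --pt "5 0 0 0 0" --pt "5 0 0 0 0" --pt "5 0 0 0 0" --newtons 35

```text
clock: 8.52
position: [0.4314, 0.1977, 0.0804]
ee_rot: [2.615, 1.741, 0.003]
force: [1.5, 0.1, 6.8]
width: 0.171
gripper_force: 31.6
```

Emit:
apply_moves --pt "5 0 0 0 -0.2" --pt "5 0 0 0 -0.2" --pt "5 0 0 0 -0.2" --pt "5 0 0 0 -0.2" --pt "5 0 0 0 -0.08" --pt "5 0 0 0 0" --pt "5 0 0 0 0"

```text
clock: 9.4
position: [0.4311, 0.1975, 0.0806]
ee_rot: [2.932, 1.128, 0.002]
force: [-0.7, -3.0, 11.2]
width: 0.156
gripper_force: 34.5
```

Emit:
apply_moves --pt "65 0 0 0 0" --pt "65 0 0 0 0" --pt "65 0 0 0 0" --pt "65 0 0 0.4 0" --pt "65 0 0 0.8 0" --pt "65 0 0 0.8 0" --pt "65 0.5 -0.6 0.3 0.3" --pt "65 0.5 -0.6 0 0.3" --pt "65 0.2 -0.3 0 0.3" --pt "65 0 0 0 0.3" --pt "65 0 0 0 0.3" --pt "65 0 0 0 0.3"

```text
clock: 10.9
position: [0.5023, 0.1072, 0.2175]
ee_rot: [-2.143, -2.296, 0.001]
force: [-0.2, 0.4, 0.1]
width: 0.651
gripper_force: 0.0
```

```bash
cat > dials.py <<'E'
from geo import *
r,d,P=grab('top')
vv,uu=np.mgrid[170:262,140:275];X=world(P,d,uu.ravel(),vv.ravel());q=X-c;H=q@n;q=np.c_[q@up,q@ey]
for nm,C in(('L',DL),('R',DR)):
    m=(H>.034)&(H<.047)&(np.hypot(*(q-C).T)<.032);rc=cv2.minAreaRect((q[m]*1000).astype(np.float32))
    print(nm,m.sum(),rc)
cv2.imwrite('pics/c3.png',cv2.resize(r[160:280,130:290],None,fx=5,fy=5,interpolation=cv2.INTER_CUBIC)[...,::-1])
t=pt(KG[0],-.0205,.036);t[2]=.0909+.029;go(t,99.5)
E
python3 dials.py
```

```text
L 0 ((0.0, 0.0), (0.0, 0.0), 0.0)
R 0 ((0.0, 0.0), (0.0, 0.0), 0.0)
tgt [0.5239 0.1311 0.1199] pos [0.5023 0.1071 0.2174] yaw 94.4 tilt 0.05 units [ 0.36  0.4  -1.62] turn units 0.18 F [ 0.6 -0.2  0.1] w 0.649 t 10.95
```

```bash
cat > dials2.py <<'E'
from geo import *
r,d,P=grab('scene')
vv,uu=np.mgrid[200:380,140:340];X=world(P,d,uu.ravel(),vv.ravel());q=X-c;H=q@n;q=np.c_[q@up,q@ey]
for nm,C in(('L',DL),('R',DR)):
    m=(H>.036)&(H<.048)&(np.hypot(*(q-C).T)<.032);
    if m.sum()>20:print(nm,m.sum(),H[m].mean(),cv2.minAreaRect((q[m]*1000).astype(np.float32)))
cv2.imwrite('pics/s1.png',cv2.resize(r[225:370,145:335],None,fx=4,fy=4,interpolation=cv2.INTER_CUBIC)[...,::-1])
E
python3 dials2.py
```

```text
L 158 0.03904159892838665 ((-46.72160720825195, 62.078773498535156), (49.279205322265625, 16.28228759765625), 35.52212905883789)
R 106 0.03898684522718637 ((-46.631465911865234, -56.89541244506836), (49.41014099121094, 13.538446426391602), 87.75456237792969)
```

View pics/s1.png

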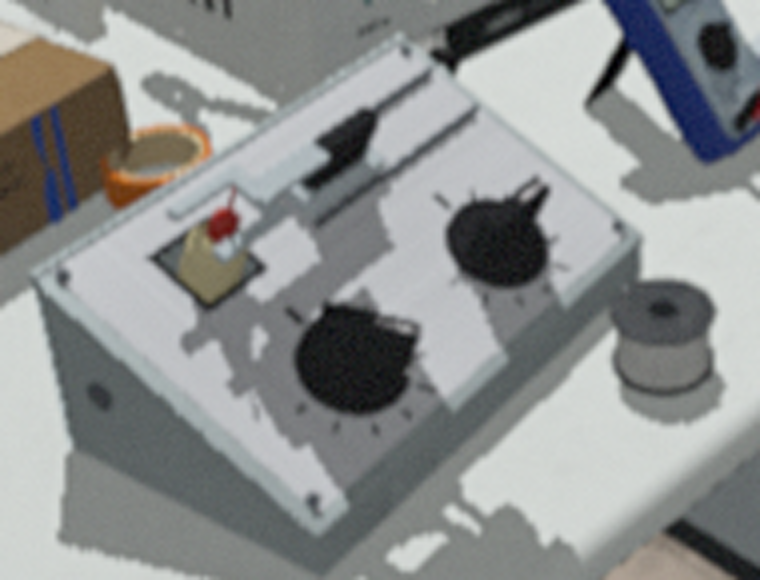

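Emit:
apply_moves --pt "55 0.36 0.4 -0.3 0.18" --pt "55 0 0 -0.5 0" --pt "55 0 0 -0.4 0" --pt "55 0 0 -0.25 0" --pt "55 0 0 -0.17 0" --pt "55 0 0 0 0"

```text
clock: 11.75
position: [0.524, 0.1312, 0.1203]
ee_rot: [-2.045, -2.385, 0.001]
force: [-0.7, 1.2, 0.9]
width: 0.547
gripper_force: 0.0
```

```bash
python3 -c "
from geo import *
t=pt(KG[0],-.0205,.036);t[2]=.0909+.029;go(t,99.5)
print(-ey, -ey*.06/.06)"
```

```text
tgt [0.5239 0.1311 0.1199] pos [0.524  0.1312 0.1203] yaw 98.8 tilt 0.03 units [-0.   -0.   -0.01] turn units 0.03 F [-0.7  1.2  0.9] w 0.547 t 11.75
[ 0.16504761 -0.9862856  -0.        ] [ 0.16504761 -0.9862856  -0.        ]
```

Emit:
apply_moves --pt "30 0 0 0 0.03" --pt "5 0 0 0 0" --pt "5 0 0 0 0" --pt "5 0 0 0 0" --pt "5 0 0 0 0" --pt "5 0.02 -0.12 0 0" --pt "5 0.02 -0.12 0 0" --pt "5 0 0 0 0" --newtons 20

```text
clock: 12.75
position: [0.5269, 0.1155, 0.1206]
ee_rot: [2.027, 2.399, -0.001]
force: [1.4, -1.5, 3.0]
width: 0.181
gripper_force: 18.5
```

Emit:
apply_moves --pt "5 0.02 -0.12 0 0" --pt "5 0.02 -0.12 0 0" --pt "5 0.02 -0.12 0 0" --pt "5 0.02 -0.12 0 0" --pt "5 0.02 -0.12 0 0" --pt "5 0.02 -0.12 0 0" --pt "5 0.01 -0.08 0 0" --pt "5 0 0 0 0" --pt "5 0 0 0 0"

```text
clock: 13.88
position: [0.5342, 0.0717, 0.1207]
ee_rot: [-2.022, -2.401, -0.005]
force: [1.0, 10.2, 0.7]
width: 0.184
gripper_force: 18.6
```

Emit:
apply_moves --pt "55 0 0.02 0 0" --pt "55 0 0 0 0" --pt "55 0 0 0 0" --pt "55 0 0 0.4 0" --pt "55 0 0 0.8 0" --pt "55 0 0 0.8 0" --pt "55 -0.2 -0.7 0.4 0" --pt "40 -0.4 -0.7 0.3 0" --pt "40 -0.4 -0.7 0 0" --pt "40 -0.2 -0.7 0 0" --pt "40 0 0 0 0"

```text
clock: 15.25
position: [0.461, -0.1022, 0.2822]
ee_rot: [2.034, 2.394, -0.004]
force: [0.2, 0.6, 0.8]
width: 0.401
gripper_force: 0.0
```

```bash
cat > see.py <<'E'
from geo import *
r,d,P=grab('top')
vv,uu=np.mgrid[165:265,140:280];X=world(P,d,uu.ravel(),vv.ravel());q=X-c;H=q@n;q=np.c_[q@up,q@ey]
for nm,C in(('L',DL),('R',DR)):
    m=(H>.036)&(H<.047)&(np.hypot(*(q-C).T)<.032)
    if m.sum()>20: print(nm,m.sum(),cv2.minAreaRect((q[m]*1000).astype(np.float32)))
m=(H>.035)&(H<.049)&(q[:,0]>.015)&(q[:,1]<.045)&(q[:,0]<.075); print('keeper ext',q[m].min(0)*1e3,q[m].max(0)*1e3)
for a,b in((.025,.037),(.037,.058),(.05,.058)):
    m=(H>a)&(H<b)&(abs(q[:,0]-.0446)<.03)&(abs(q[:,1]-.0705)<.024); print('bottle',a,m.sum(),q[m].min(0)*1e3,q[m].max(0)*1e3,q[m].mean(0)*1e3)
cv2.imwrite('pics/c4.png',cv2.resize(r[160:280,130:290],None,fx=5,fy=5,interpolation=cv2.INTER_CUBIC)[...,::-1])
r,d,P=grab('scene');vv,uu=np.mgrid[225:300,160:260];X=world(P,d,uu.ravel(),vv.ravel());q=X-c;H=q@n;q=np.c_[q@up,q@ey]
for a,b in((.01,.033),(.037,.053)):
    m=(H>a)&(H<b)&(abs(q[:,0]-.0446)<.03)&(abs(q[:,1]-.0705)<.024); print('sc bottle',a,m.sum(),q[m].min(0)*1e3,q[m].max(0)*1e3)
m=(H>.035)&(H<.047)&(abs(q[:,0]-.0446)<.03)&(q[:,1]<.045);print('sc fork',q[m].max(0))
go([.5135,.2217,.25],189.5)
E
python3 see.py
```

```text
L 125 ((-45.80632019042969, 59.12682342529297), (49.22478485107422, 13.787571907043457), 33.82511520385742)
R 128 ((-45.534454345703125, -60.863277435302734), (48.283203125, 14.216239929199219), 88.53861236572266)
keeper ext [  23.88628982 -102.19251273] [64.92311479 29.74803329]
bottle 0.025 57 [29.2299195  59.31460798] [54.7899962  84.11618426] [43.02277224 69.07589203]
bottle 0.037 40 [35.19722194 65.08439698] [48.72292696 80.82095568] [42.68602078 71.70428343]
bottle 0.05 4 [39.45653889 72.47363561] [44.39450664 76.16048213] [41.69401347 73.9830549 ]
sc bottle 0.01 154 [25.22373293 63.91042724] [53.08610593 90.3141564 ]
sc bottle 0.037 47 [32.68651106 68.17570457] [47.25575588 83.4045397 ]
sc fork [0.06447066 0.03263384]
tgt [0.5135 0.2217 0.25  ] pos [ 0.4621 -0.0983  0.2825] yaw 99.6 tilt 0.01 units [ 0.86  5.33 -0.54] turn units 3.14 F [0.7 0.1 0.4] w 0.401 t 15.35
```

View pics/c4.png

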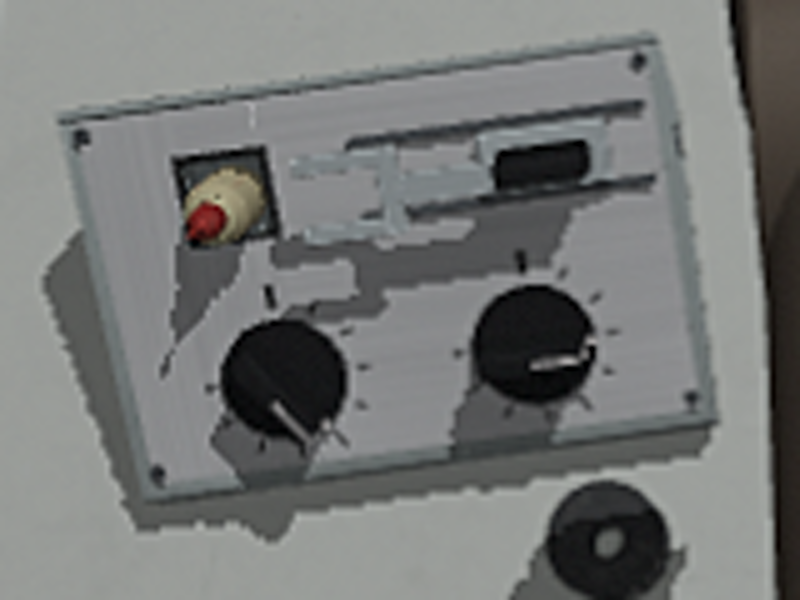

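Emit:
apply_moves --pt "42 0.1 0.5 0 0.3" --pt "42 0.1 0.5 0 0.3" --pt "42 0.1 0.5 0 0.3" --pt "42 0.1 0.5 0 0.3" --pt "42 0.1 0.5 0 0.3" --pt "42 0.1 0.5 0 0.3" --pt "42 0.1 0.5 0 0.3" --pt "42 0.1 0.5 0 0.3" --pt "42 0.06 0.5 0 0.3" --pt "42 0 0.5 0 0.3" --pt "42 0 0.3 0 0.14" --pt "42 0 0 0 0"

```text
clock: 16.85
position: [0.5132, 0.2219, 0.2825]
ee_rot: [0.267, -3.13, -0.002]
force: [-0.8, -0.6, -0.1]
width: 0.423
gripper_force: 0.0
```

```bash
python3 -c "
from geo import *
t=pt(.0425,.0715,.025);t[2]-=.0188;go(t,189.5);print(observe()['joints'])"
```

```text
tgt [0.5114 0.2223 0.0939] pos [0.5132 0.2219 0.2825] yaw -170.2 tilt 0.06 units [-0.03  0.01 -3.14] turn units -0.01 F [-0.8 -0.6 -0.1] w 0.423 t 16.85
[ 0.26440619  0.52490263 -1.15560919  1.59149873  0.48835563  1.34852653
  0.78930355]
```

Emit:
apply_moves --pt "42 -0.03 0 -0.6 0" --pt "42 0 0 -0.7 0" --pt "42 0 0 -0.7 0" --pt "42 0 0 -0.4 0" --pt "42 0 0 -0.25 0" --pt "42 0 0 -0.15 0" --pt "42 0 0 -0.15 0" --pt "42 0 0 -0.1 0" --pt "42 0 0 0 0"

```text
clock: 17.98
position: [0.5122, 0.22, 0.0995]
ee_rot: [0.264, -3.13, 0.0]
force: [0.1, -0.3, 1.0]
width: 0.416
gripper_force: 0.0
```

```bash
python3 -c "
from geo import *
t=pt(.0425,.0715,.025);t[2]-=.0188;go(t,189.5);print(observe()['joints'])"
```

```text
tgt [0.5114 0.2223 0.0939] pos [0.5122 0.22   0.0995] yaw -170.4 tilt 0.00 units [-0.01  0.04 -0.09] turn units -0.00 F [ 0.1 -0.3  1. ] w 0.416 t 17.975
[ 0.17588171  0.69183074 -1.01535591  1.82693969  0.68776642  1.02341425
  0.61813256]
```

Emit:
apply_moves --pt "42 -0.01 0.04 -0.08 0" --pt "42 0 0 0 0" --pt "25 0 0 0 0" --pt "20 0 0 0 0" --pt "20 0 0 0 0" --pt "20 0 0 0 0" --newtons 10

```text
clock: 18.73
position: [0.5116, 0.2225, 0.0948]
ee_rot: [-0.264, 3.13, 0.0]
force: [-0.5, 0.1, 1.2]
width: 0.317
gripper_force: 10.0
```

Emit:
apply_moves --pt "20 -0.03 0 0.07 0" --pt "20 -0.03 -0.01 0.07 0" --pt "20 -0.03 -0.01 0.07 0" --pt "20 0 0 0 0"

```text
clock: 19.23
position: [0.5062, 0.2213, 0.1078]
ee_rot: [-0.264, 3.13, 0.0]
force: [-0.3, -0.1, -0.6]
width: 0.318
gripper_force: 10.0
```

```bash
python3 -c "
from geo import *
t=pt(.0425,.0715,.039);t[2]-=.0188;go(t,189.5)
r,d,P=grab('scene');cv2.imwrite('pics/s2.png',cv2.resize(r[200:320,140:280],None,fx=5,fy=5,interpolation=cv2.INTER_CUBIC)[...,::-1])"
```

```text
tgt [0.5056 0.2213 0.1066] pos [0.5062 0.2213 0.1078] yaw -170.4 tilt 0.03 units [-0.01  0.   -0.02] turn units -0.00 F [-0.3 -0.1 -0.6] w 0.318 t 19.225
```

View pics/s2.png

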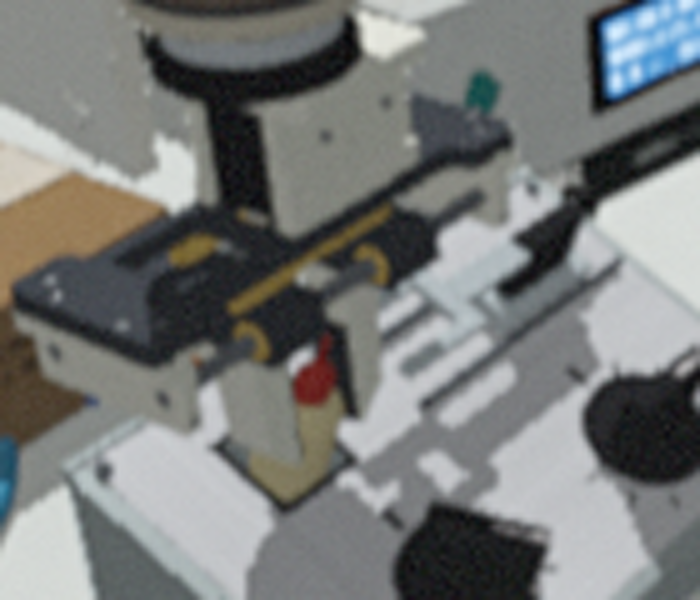

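Emit:
apply_moves --pt "20 0.06 0.01 0.03 0" --pt "20 0.06 0.01 0.03 0" --pt "20 0.06 0.01 0.03 0" --pt "20 0.06 0.01 0.03 0" --pt "20 0.05 0.01 0.03 0" --pt "20 0.04 0 0.02 0" --pt "20 0 0 0 0"

```text
clock: 20.15
position: [0.5263, 0.2243, 0.1176]
ee_rot: [-0.263, 3.13, 0.0]
force: [-1.7, -0.4, -0.3]
width: 0.319
gripper_force: 10.0
```

```bash
cat > bot.py <<'E'
from geo import *
# bottle coloured points (cream body/red cap) seen by the scene camera near the tool
r,d,P=grab('scene');p=observe()['position'];vv,uu=np.mgrid[0:480,0:640];X=world(P,d,uu.ravel(),vv.ravel())
h=cv2.cvtColor(r,cv2.COLOR_RGB2HSV).reshape(-1,3).astype(int)
near=(np.hypot(*(X-p)[:,:2].T)<.06)&(X[:,2]<p[2]+.09)&(X[:,2]>p[2]-.06)
red=near&((h[:,0]<6)|(h[:,0]>174))&(h[:,1]>130);cream=near&(h[:,0]>17)&(h[:,0]<32)&(h[:,1]>55)
for nm,m in(('red',red),('cream',cream)):
    print(nm,m.sum(),'mean-tcp mm',((X[m]-p)*1e3).mean(0).round(1),'zrange',((X[m,2]-p[2])*1e3).min().round(1),((X[m,2]-p[2])*1e3).max().round(1))
k=red|cream;q=(X[k]-p)*1e3
for m,nm in((red,'r'),(cream,'c')):
    q=(X[m]-p)*1e3
    for z in range(-50,80,8):
        s=(q[:,2]>=z)&(q[:,2]<z+8)
        if s.sum()>4: print(nm,z+4,s.sum(),'x %.1f..%.1f y %.1f..%.1f'%(*np.percentile(q[s,0],[5,95]),*np.percentile(q[s,1],[5,95])))
c0=proj(P,p)[0].astype(int);x0=max(c0[0]-64,0);y0=max(c0[1]-80,0)
import sys;cv2.imwrite(sys.argv[1],cv2.resize(r[y0:y0+120,x0:x0+130],None,fx=5,fy=5,interpolation=cv2.INTER_CUBIC)[...,::-1])
E
python3 bot.py pics/s3.png
```

```text
red 25 mean-tcp mm [-5.1  4.4 35.8] zrange 26.2 71.2
cream 366 mean-tcp mm [-14.2   6.6  22.4] zrange -27.4 89.9
r 26 7 x -4.7..0.4 y -3.2..4.6
r 34 14 x -4.2..0.2 y -1.3..5.9
c -22 44 x -16.0..-1.3 y -4.3..15.4
c -14 51 x -15.4..-0.9 y -6.6..15.7
c -6 40 x -14.8..-3.6 y -2.7..16.1
c 2 27 x -14.5..-9.5 y -3.9..10.5
c 10 37 x -13.4..-4.7 y -11.3..9.9
c 18 50 x -11.5..2.6 y -12.5..8.8
c 26 11 x -6.4..5.4 y -8.7..6.3
c 74 16 x -41.3..-18.4 y -20.6..42.2
c 82 41 x -42.1..-16.1 y -21.2..43.0
```

View pics/s3.png

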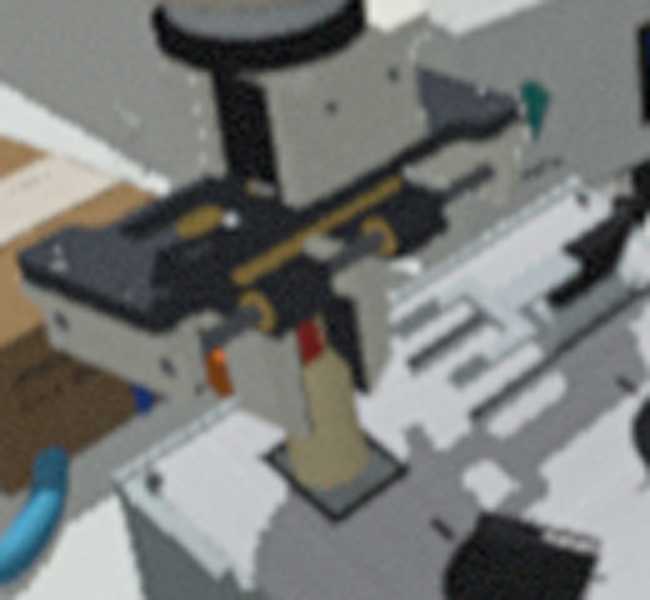

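Emit:
apply_moves --pt "20 0 0 0.15 0" --pt "20 -0.05 0 0.3 0" --pt "20 0 0 0.5 0" --pt "20 0 0 0.6 0" --pt "20 0 -0.2 0.6 -0.2" --pt "20 0 -0.4 0.5 -0.25" --pt "20 0 -0.55 0.2 -0.25" --pt "20 0 -0.6 0 -0.25" --pt "20 0 -0.6 0 -0.25" --pt "20 0 -0.6 0 -0.25" --pt "20 0 -0.6 0 -0.25" --pt "20 0 -0.6 0 -0.25" --newtons 15

```text
clock: 21.7
position: [0.5229, -0.0253, 0.2901]
ee_rot: [1.237, 2.886, 0.001]
force: [-0.2, -0.5, -1.6]
width: 0.315
gripper_force: 15.0
```

Emit:
apply_moves --pt "20 0 -0.6 0 -0.25" --pt "20 0 -0.6 0 -0.25" --pt "20 0 -0.6 0 -0.25" --pt "20 0 -0.6 0 -0.25" --pt "20 0 -0.6 0 -0.25" --pt "20 0 -0.6 0 -0.25" --pt "20 0 -0.4 0 0" --pt "20 0 -0.2 0 0" --pt "20 0 0 0 0"

```text
clock: 22.82
position: [0.5231, -0.2765, 0.2886]
ee_rot: [-2.204, -2.238, -0.001]
force: [0.8, 0.8, -0.3]
width: 0.315
gripper_force: 15.0
```

```bash
python3 -c "
from geo import *
go([.512,-.240,.085],90);print(observe()['joints'])"; python3 bot.py pics/s4.png
```

```text
tgt [ 0.512 -0.24   0.085] pos [ 0.5231 -0.2765  0.2886] yaw 90.9 tilt 0.04 units [-0.18  0.61 -3.39] turn units -0.03 F [ 0.8  0.8 -0.3] w 0.315 t 22.825
[ 0.87063237  0.42394289 -0.68749612  1.52239445  0.27419379  1.29364371
  0.16665849]
red 18 mean-tcp mm [-2.7  1.4 31.8] zrange 25.6 39.6
cream 231 mean-tcp mm [-5.8 12.9 22.3] zrange -25.7 89.8
r 26 6 x -6.2..2.7 y -0.2..4.6
r 34 9 x -6.0..1.1 y -1.2..4.0
c -22 28 x -16.2..1.6 y 3.3..14.8
c -14 30 x -16.7..1.1 y 1.5..14.2
c -6 29 x -16.2..2.3 y 3.4..13.3
c 2 23 x -12.2..3.9 y 5.9..13.7
c 10 25 x -10.8..13.9 y 1.4..12.2
c 18 28 x -8.6..13.5 y -2.6..10.0
c 74 14 x -49.2..17.4 y -22.0..33.9
c 82 27 x -48.3..16.5 y 2.8..35.5
```

View pics/s4.png

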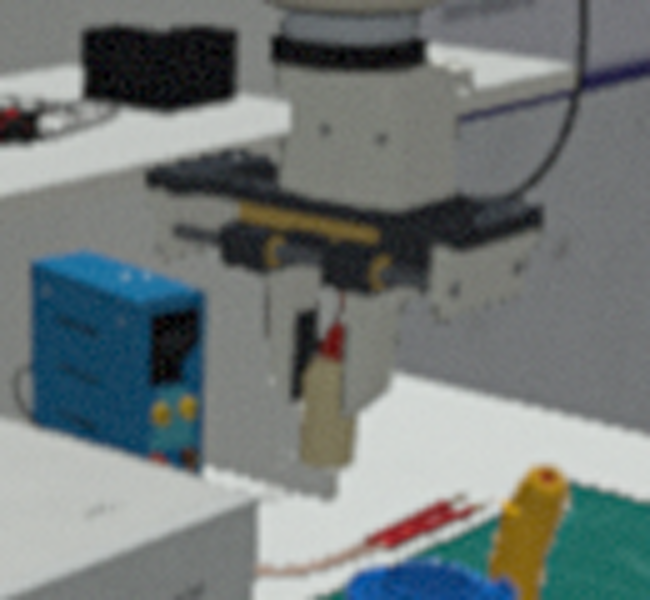

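Emit:
apply_moves --pt "20 -0.18 0.61 0 -0.03" --pt "20 0 0 0 0" --pt "20 0 0 -0.5 0" --pt "20 0 0 -0.7 0" --pt "20 0 0 -0.7 0" --pt "20 0 0 -0.6 0" --pt "20 0 0 -0.5 0" --pt "20 0 0 -0.3 0" --pt "20 0 0 -0.2 0" --pt "20 0 0 0 0"

```text
clock: 24.12
position: [0.5122, -0.24, 0.0784]
ee_rot: [-2.222, -2.22, 0.0]
force: [0.4, -0.4, 0.0]
width: 0.316
gripper_force: 15.0
```

```bash
cat > bz.py <<'E'
from geo import *
go([.512,-.240,.055],90)
r,d,P=grab('top');p=observe()['position'];print(observe()['force'])
for cam in('top','scene'):
    r,d,P=grab(cam);vv,uu=np.mgrid[0:480,0:640];X=world(P,d,uu.ravel(),vv.ravel());h=cv2.cvtColor(r,cv2.COLOR_RGB2HSV).reshape(-1,3).astype(int)
    near=(np.hypot(*(X-p)[:,:2].T)<.03);m=near&(h[:,0]>17)&(h[:,0]<32)&(h[:,1]>55)&(X[:,2]<p[2]+.03);
    if m.sum(): print(cam,m.sum(),'bottle z',np.percentile(X[m,2],[2,98]),'x',np.percentile(X[m,0],[2,98]),'y',np.percentile(X[m,1],[2,98]))
E
python3 bz.py
```

```text
tgt [ 0.512 -0.24   0.055] pos [ 0.5122 -0.24    0.0784] yaw 90.0 tilt 0.02 units [-0.   -0.   -0.39] turn units 0.00 F [ 0.4 -0.4  0. ] w 0.316 t 24.125
[-0.16158799 -0.1222782  -0.30538847]
scene 124 bottle z [0.056052   0.10202495] x [0.49730359 0.52627858] y [-0.23938622 -0.22511294]
```

Emit:
apply_moves --pt "20 0 0 -0.15 0" --pt "20 0 0 -0.08 0" --pt "20 0 0 0 0" --pt "20 0 0 -0.03 0" --pt "20 0 0 0 0" --newtons 8

```text
clock: 24.9
position: [0.5122, -0.2401, 0.0629]
ee_rot: [2.223, 2.22, 0.0]
force: [0.4, -0.5, -0.1]
width: 0.318
gripper_force: 8.0
```

Emit:
apply_moves --pt "20 0 0 -0.03 0" --pt "20 0 0 -0.03 0" --pt "20 0 0 0 0"

```text
clock: 25.28
position: [0.512, -0.2402, 0.0592]
ee_rot: [-2.223, -2.22, 0.0]
force: [-0.9, 0.2, -0.2]
width: 0.318
gripper_force: 8.0
```

Emit:
apply_moves --pt "20 0 0 -0.02 0" --pt "20 0 0 -0.02 0" --pt "20 0 0 0 0"

```text
clock: 25.65
position: [0.5121, -0.2401, 0.0568]
ee_rot: [-2.222, -2.22, 0.0]
force: [1.4, 0.6, 0.4]
width: 0.317
gripper_force: 8.0
```

Emit:
apply_moves --pt "20 0 0 -0.02 0" --pt "20 0 0 0 0" --pt "20 0 0 0 0"

```text
clock: 26.02
position: [0.5124, -0.2399, 0.0562]
ee_rot: [2.222, 2.22, 0.0]
force: [-1.1, 0.8, 5.6]
width: 0.315
gripper_force: 8.0
```

Emit:
apply_moves --pt "20 0 0 -0.02 0" --pt "20 0 0 0 0" --pt "20 0 0 0 0"

```text
clock: 26.4
position: [0.5125, -0.2397, 0.0554]
ee_rot: [2.222, 2.22, 0.001]
force: [-3.4, 1.6, 9.6]
width: 0.318
gripper_force: 8.1
```

Emit:
apply_moves --pt "20 0 0 0 0" --pt "20 0 0 0 0" --pt "20 0 0 0 0" --pt "33 0 0 0 0" --pt "34 0 0 0 0" --pt "35 0 0 0 0" --pt "36 0 0 0 0" --pt "38 0 0 0 0" --pt "42 0 0 0 0" --pt "48 0 0 0 0" --pt "48 0 0 0 0" --newtons 3

```text
clock: 27.78
position: [0.5121, -0.2401, 0.0546]
ee_rot: [2.223, 2.22, 0.0]
force: [0.6, -0.4, -0.9]
width: 0.477
gripper_force: 0.0
```

```bash
python3 bz.py; python3 bot.py pics/s5.png
```

```text
tgt [ 0.512 -0.24   0.055] pos [ 0.5121 -0.2401  0.0546] yaw 89.9 tilt 0.00 units [-0.    0.    0.01] turn units 0.00 F [ 0.6 -0.4 -0.9] w 0.477 t 27.775
[-0.36386527  0.34971712 -0.61261221]
scene 142 bottle z [0.031134   0.07792824] x [0.49533749 0.51988781] y [-0.24101141 -0.22284768]
red 15 mean-tcp mm [-3.6  5.1 34.6] zrange 26.6 40.5
cream 180 mean-tcp mm [-1.7 13.8 19.5] zrange -24.9 90.0
r 34 8 x -6.7..-1.9 y 4.1..8.4
c -22 19 x -15.8..-0.2 y 4.0..14.7
c -14 18 x -16.1..0.6 y 4.9..15.6
c -6 21 x -15.9..0.2 y 4.1..16.2
c 2 20 x -15.8..0.8 y 6.6..15.6
c 10 23 x -14.7..4.1 y 3.6..15.3
c 18 32 x -14.1..6.9 y 1.3..14.5
c 26 8 x -10.1..3.0 y -1.3..9.8
c 74 6 x 21.4..23.5 y 8.5..37.5
c 82 17 x -51.6..25.2 y 13.5..36.0
```

View pics/s5.png

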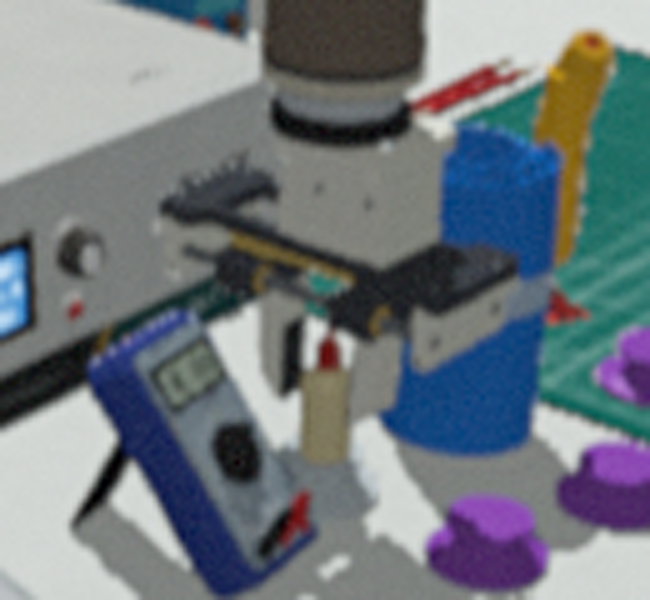

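Emit:
apply_moves --pt "52 0 0 0.1 0" --pt "52 0 0 0.3 0" --pt "52 0 0 0.6 0" --pt "52 0 0 0.8 0" --pt "52 0 0 0.8 0" --pt "52 0 0 0.8 0" --pt "52 0 0 0.6 0" --pt "52 0 0.6 0 0" --pt "52 -0.3 0.8 0 0" --pt "52 -0.3 0.8 0 0" --pt "52 0 0.8 0 0" --pt "52 0 0 0 0"

```text
clock: 29.48
position: [0.4759, -0.0556, 0.2965]
ee_rot: [2.213, 2.227, 0.003]
force: [0.6, -0.3, -0.6]
width: 0.518
gripper_force: 0.0
```

```bash
python3 - <<'E'
from geo import *
p=np.array([.512,-.24]);print(observe()['position'],observe()['force'])
for cam in('top','scene'):
    r,d,P=grab(cam);vv,uu=np.mgrid[0:480,0:640];X=world(P,d,uu.ravel(),vv.ravel())
    near=(np.hypot(*(X[:,:2]-p).T)<.028)
    for a,b in((.03,.05),(.05,.07),(.07,.083),(.086,.102),(.102,.13)):
        m=near&(X[:,2]>a)&(X[:,2]<b)
        if m.sum()>2:print(cam,a,m.sum(),(X[m].min(0)*1e3).round(1),(X[m].max(0)*1e3).round(1))
E
```

```text
[ 0.47588607 -0.0556116   0.29645193] [ 0.5689948  -0.28713061 -0.5969192 ]
top 0.03 34 [ 489.6 -252.3   30.2] [ 529.7 -217.4   50. ]
top 0.05 27 [ 494.4 -253.9   50.7] [ 514.8 -225.    69.8]
top 0.07 77 [ 496.2 -253.7   70.1] [ 524.  -224.7   82.6]
top 0.086 33 [ 504.2 -247.7   86.5] [ 516.1 -232.5  101.6]
scene 0.03 66 [ 492.7 -248.9   30.3] [ 518.9 -223.    49.8]
scene 0.05 78 [ 494.2 -249.4   50.2] [ 522.8 -223.3   69.5]
scene 0.07 46 [ 496.1 -248.7   70.1] [ 522.3 -226.    82.9]
scene 0.086 28 [ 502.7 -244.5   86.2] [ 517.3 -228.9  101.7]
scene 0.102 4 [ 511.1 -243.1  105.6] [ 512.7 -240.5  115.2]
```

```bash
python3 -c "
from cell import arm; print(arm.sign_off())"
```

```text
the job is handed in; nothing more can be done
None
```

I handed in the job at about 30 s. The flux bottle is released and upright on the drip stand, about 2 mm from its centre, the keeper was slid about 60 mm to its stop, and the dials last measured about 146° (left, mark 5 = 150°) and 91° (right, mark 3 = 90°). I made no contact with the bystanders, and no verdict came back after hand-in.

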